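# Start the bench-stop clamp screw without cross-threading

## Robot

A 7-joint arm with a two-finger parallel gripper is mounted at the origin on the work surface. World frame = base frame: x ahead of the robot, y to its left, z up, the work surface at z = 0. Lengths are in m, angles in rad, forces in N, time in s.
With the tool pointing down it reaches from about 0.375 to 0.925 m from the base axis. Payload 3.1 kg.
Tool frame: the origin (TCP) lies at the very end of the fingers, on their centre line; the grasp point (between the pads) lies bot.grasp_offset behind it (bot.grasp_offset is the distance from the TCP to the grasp point, in m); z points along the fingers, y is the line along which they close (so a half turn about z gives the same grasp; the last joint's range is limited). The gripper opens to 85 mm and grips with 20 to 120 N. Pads are 22 mm wide; open, the fingers measure 114 mm over their backs; the gripper's body (76 mm by 85 mm) begins 54 mm behind the grasp point. The pads swing forward as they close: fully open they stand 13 mm farther back than shut.
Start: joints at [1.114, 0.383, 0.044, 1.598, -0.018, 1.161, -0.05], TCP at [0.228, -0.609, 0.231] pointing down, gripper open.
Joint ranges: [-2.61, 2.61], [-0.41, 2.15], [-1.48, 1.57], [0, 2.5], [-1.57, 4.71], [0.05, 1.97], [-2.85, 2.85]. Speed limits (rad/s): [2.79, 2.79, 3.14, 3.14, 3.14, 3.14, 3.14].

## Interface

Orientations are given as a rotation vector (axis times angle).
In Python, from bench import bot gives the robot as it stands.
- The arm moves only by the tool step_arm, never from a script. Its argument "rows" is one flat list of numbers, 7 for each row, row after row: the shift along the world's x, y, z in mm, then the turn, a rotation vector about the world's x, y, z in degrees, then the closure, from -1 (fully open) to 1 (shut), so that 0 is half open. A call has 1 to 10 rows; each row is the pose to reach, as a shift and turn from the pose commanded when the call began; what a row does not reach only later rows make up. A row lasts 1/12 s, in which the tool goes at most 41.7 mm and 7.16 degrees, less where a joint would pass 70% of its speed; a pose out of reach is approached as far as the arm can. A call with a gripper value outside its range is refused whole. The fingers move at their own pace and stop on an object; "force" is the grip in N (left out, the last holds). Time passes only in rows, so rows that repeat a pose let the fingers close. It gives the time, the measured TCP pose, the force, the opening and the grip force at its end, in the units of the state.
- bot.observe(): the state, without advancing time (a new reading comes with each control period).
- bot.capture(name): name is "side" or "top"; returns (picture, depth): 420x560x3 uint8, blue, green, red; 420x560 float32, m along the optical axis (not along the pixel's ray), 0 where there is no reading.
- bot.camera_params(name): a dict with "mtx" (3x3 intrinsics, pixels), "extrinsics" (4x4, takes a point from world to camera coordinates). Camera axes: x right, y up, looking along -z (the intrinsics and any distortion apply to the point x, -y, -z); pixel columns grow to the right and rows downward; lengths in m; the calibration is good to about 2 mm. A picture is of the moment at which its call begins. camera_params takes no time and is no camera call.
- bot.sign_off(): hands the job in; it is judged then, once.
The state is a dict: "time_s": time; "q": joint angles; "dq": joint speeds; "effort": joint torques, N m; "tool_pos": TCP position; "ee_rot": TCP orientation; "force": force on the tool from outside, world axes, zero at the start; "ft_torque": the same for the moment, N m; "width": opening from 0.0 (shut) to 1.0 (fully open); "finger_force": force on a finger pad.
Only numpy, scipy, OpenCV 4.12 (cv2) and the standard library are available. Lean on these libraries where they do the work, as an engineer would, in place of code of your own. Each camera call takes 0.05 s, during which the arm holds its last target. There are 200 camera calls.

## Task

Take the clamp screw out of its wooden parking block and lower it into the bore of the bench stop. Turn it gently backward (anticlockwise from above) until you feel the thread start drop, unless it has already dropped in, then drive it forward (clockwise) until its flange is fully home on the block, and let go. Never force the thread: no hard pressing or twisting, stop and back off if it binds; and leave the mug, flask, screwdriver and offcut where they are.

Things in the scene. Friction and masses are not known exactly. Their poses are not given: they have to be found in the camera images.
- handle (a point): Centre of the dark wooden T-handle of the clamp screw, a loose steel screw of about 0.3 kg standing upright in the parking block. The handle is a flat bar 16 mm thick (along x), 56 mm long (y) and 46 mm tall (z, up): its top is 23 mm above this point, its foot 23 mm below, on the flange.
- flange (a point): Centre of the underside of the screw's round steel flange (44 mm wide, 5 mm thick), 28 mm below the handle's centre. Fingers must stay above the flange. Parked, it rests on the parking block; home, it rests on the bench stop.
- screw: The clamp screw; origin at the tip of the shaft, 55 mm below the flange's underside and 83 mm below the handle's centre; z up. The shaft is 27 mm wide for 27 mm under the flange, then 17 mm wide to a chamfered tip. Two opposite thread-start lugs, 5 mm thick, stick out along +x and -x to 27 mm overall, centred 8 mm above the tip.
- rack_top (a point): Centre of the top face of the parking block, a fixed darker wooden block 110 x 80 x 62 mm with one 33 mm wide, 60 mm deep hole here in which the screw is parked.
- mouth (a point): Centre of the bore's mouth in the top face of the bench stop, 65 mm above the bench, with a steel ring round it; z up along the bore. The bore is 30 mm wide down to the flat thread face. From the drop, about 95 to 120 degrees of forward turning brings the flange down onto this mouth (home); some 30 degrees later the thread stops hard.
- thread_face (a point): Centre of the flat top face of the steel thread insert in the bore, 32.5 mm below the mouth, with a 20 mm through hole. It is fixed, but its angle about the bore is unknown and not shown by this entry. Lugs resting on this face hold the flange 17 mm above the mouth. Right-handed, two starts, the same every half turn, 28 mm per turn: clockwise goes down.
- thread_start (a point): Centre of the bore at the level where lugs come to rest after the drop, 9 mm below the thread face (flange then 8 mm above the mouth). Turning anticlockwise by 0 to 145 degrees brings the lugs over the starts, two gaps in the face with about 20 degrees of free turn for the lugs; the screw then falls by its own weight if held loosely. Lugs have about 2.5 mm up-and-down play in the thread.
- stop: Bench stop, a fixed pale wooden block 130 x 100 x 65 mm; origin at the centre of its underside, z up. In its bore each gap ends, anticlockwise, in an upright wall with a 3 mm rounded ridge above the thread face: turning on past the drop, or clockwise before it, runs the lugs hard against it. The thread is damaged by over 40 N between screw and stop.
- mug: White mug, 80 mm wide, 92 mm tall; origin at the centre of its underside. Leave alone.
- flask: Grey plastic water bottle, 72 mm wide, 200 mm tall; origin at the centre of its underside. Leave alone.
- screwdriver: Screwdriver with a wooden handle lying on the bench, about 200 mm long. Leave alone.
- offcut: Wooden offcut 120 x 55 x 30 mm lying on the bench; origin at the centre of its underside. Leave alone.
Not all that is in view belongs to the job. What is shaped like the screw but blue or turquoise is not meant.

How it is judged:
By the outcome, as a careful person would: the job done as asked, in the order asked, and still so for the second after the job is handed in, with the robot touching nothing.
It also fails if it takes over 72 s, if anything falls off the work surface, if the arm or the gripper's body presses on something with over 40 N, if the wrist force passes 120 N, or if a joint passes its speed limit or range.

## Working session

There is one attempt and no reset: what is moved stays moved. The work goes in short steps, Python scripts to look and compute and a tool call to move; the robot and the scene stay as the last step left them, time stands still between calls to the robot, and variables do not carry over. Pictures are saved under pics/ and viewed, at most 10 in all, crops included, and the job is handed in when it is done.

Besides the shell and the picture viewer there is one more tool, called as a command line: name --argument value ..., lists and objects as JSON in quotes. step_arm: Moves the arm, as the interface text tells. Its arguments: {"type":"object","properties":{"rows":{"type":"array","items":{"type":"number"}},"force":{"type":"number"}},"required":["rows"]}

```bash
mkdir -p pics
python3 - <<'E'
from bench import bot
import cv2,numpy as np
for n in("side","top"):
    p,d=bot.capture(n); cv2.imwrite(f"pics/{n}0.png",p); np.savez(f"{n}0.npz",p=p,d=d)
    c=bot.camera_params(n); print(n,c)
print(bot.observe(),bot.grasp_offset)
E
```

```text
side {'mtx': array([[430.9463115 ,   0.        , 278.45007743],
       [  0.        , 430.9463115 , 209.54630392],
       [  0.        ,   0.        ,   1.        ]]), 'extrinsics': array([[ 0.97936434, -0.20149255,  0.0156918 , -0.53831119],
       [ 0.11752911,  0.63097641,  0.76684789, -0.08236755],
       [-0.1644153 , -0.74917924,  0.64163703, -0.99503879],
       [ 0.        ,  0.        ,  0.        ,  1.        ]])}
top {'mtx': array([[473.14516645,   0.        , 279.78560392],
       [  0.        , 473.14516645, 211.51016687],
       [  0.        ,   0.        ,   1.        ]]), 'extrinsics': array([[ 0.00802177, -0.99985946, -0.01472145, -0.06814898],
       [ 0.98140803,  0.00504878,  0.19186659, -0.54570001],
       [-0.1917653 , -0.01598686,  0.9813106 , -1.14195605],
       [ 0.        ,  0.        ,  0.        ,  1.        ]])}
{'time_s': 0.1, 'q': array([ 1.11421192,  0.38379024,  0.04385145,  1.59944427, -0.01787402,
        1.16122448, -0.04988036]), 'dq': array([-0.00134118, -0.00369017, -0.00020418, -0.00287964,  0.00063154,
        0.00031115,  0.00030538]), 'effort': array([ 2.16783366e-03, -4.34731901e+01,  1.02879714e+00, -2.50456935e+01,
        1.08855680e-02,  5.45317671e-03,  2.68184340e-05]), 'tool_pos': array([ 0.22791193, -0.60779576,  0.22997648]), 'ee_rot': array([-3.08878857e+00, -5.60278731e-01,  9.39480451e-04]), 'force': array([ 0.17097866, -0.37150655, -0.34400612]), 'ft_torque': array([-0.04611513, -0.02870362, -0.01933195]), 'finger_force': 0.0, 'width': 0.999375337542919} 0.0187
```

View pics/top0.png

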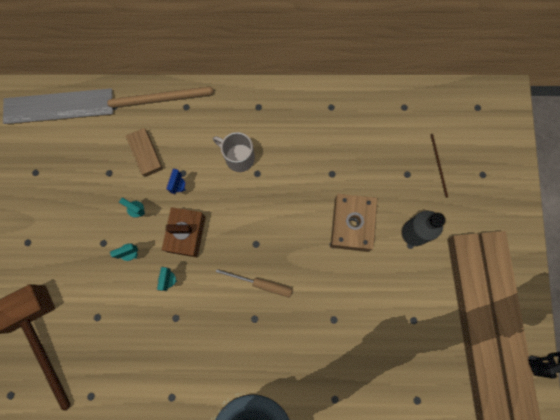

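View pics/side0.png

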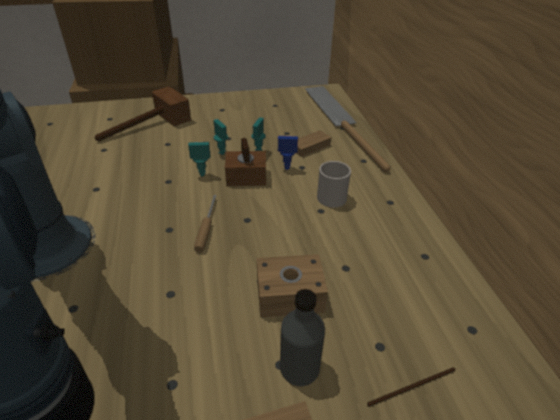

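The top view shows the parking block with the screw at about (180,230), and the bench stop's bore at about (355,221). The blue and turquoise decoys stand around the parking block. Next I'll measure from depth.

```bash
cat > h.py <<'E'
from bench import bot
import cv2,numpy as np
def cloud(n,d):
    c=bot.camera_params(n);K=c["mtx"];E=c["extrinsics"]
    v,u=np.mgrid[:420,:560]
    P=np.stack([(u-K[0,2])/K[0,0]*d,-(v-K[1,2])/K[1,1]*d,-d],-1)
    return (P-E[:3,3])@E[:3,:3]
def ray(n,u,v,z):
    c=bot.camera_params(n);K=c["mtx"];E=c["extrinsics"];R=E[:3,:3]
    o=-R.T@E[:3,3]; r=R.T@np.array([(u-K[0,2])/K[0,0],-(v-K[1,2])/K[1,1],-1])
    return o+r*(z-o[2])/r[2]
def rect(P,m,name):
    if m.sum()<4: print(name,'none');return
    Q=P[m]; r=cv2.minAreaRect((Q[:,:2]*1000).astype(np.float32))
    print(name,m.sum(),"mean",(Q.mean(0)*1000).round(1),"rect",np.round(r[0],1),np.round(r[1],1),round(r[2],1))
E
python3 - <<'E'
from h import *
ims=[]
for n,rk,st in(("top",(150,195,215,265),(325,185,385,255)),("side",(220,130,275,190),(250,250,335,315))):
    z=np.load(n+"0.npz");p,d=z["p"],z["d"];P=cloud(n,d)
    def box(b):
        m=np.zeros(d.shape,bool);m[b[1]:b[3],b[0]:b[2]]=1;return m&(d>0)
    Z=P[...,2]
    m=box(rk);rect(P,m&(Z>.1)&(Z<.13),n+" handle top");rect(P,m&(Z>.075),n+" handle all");rect(P,m&(Z>.055)&(Z<.069),n+" rack top")
    m=box(st);rect(P,m&(Z>.058)&(Z<.075),n+" stop top")
    for b in(rk,st): ims.append(cv2.resize(p[b[1]:b[3],b[0]:b[2]],(380,290),interpolation=cv2.INTER_CUBIC))
cv2.imwrite("pics/crops.png",np.vstack([np.hstack(ims[:2]),np.hstack(ims[2:])]))
E
```

```text
top handle top 168 mean [493.3 179.2 111.1] rect [493.7 180.8] [14.6 56.3] 0.8
top handle all 206 mean [492.4 178.1 106.6] rect [493.7 180.6] [14.8 56.7] 0.3
top rack top 1190 mean [493.2 179.   61.9] rect [494.8 181.1] [ 81.9 110.6] 80.6
top stop top 2000 mean [ 520.6 -249.5   65.1] rect [ 521.7 -249.6] [100.7 131. ] 84.0
side handle top 99 mean [492.9 173.5 110.9] rect [493.5 179.9] [16.  54.9] 0.3
side handle all 250 mean [492.  208.8  95.8] rect [498.2 226.4] [151.8 120.3] 90.0
side rack top 766 mean [495.7 189.2  62.5] rect [493.4 233.8] [191.8 131.2] 81.3
side stop top 2472 mean [ 520.  -251.4   65.6] rect [ 521.8 -248.4] [104.4 130.3] 84.1
```

View pics/crops.png

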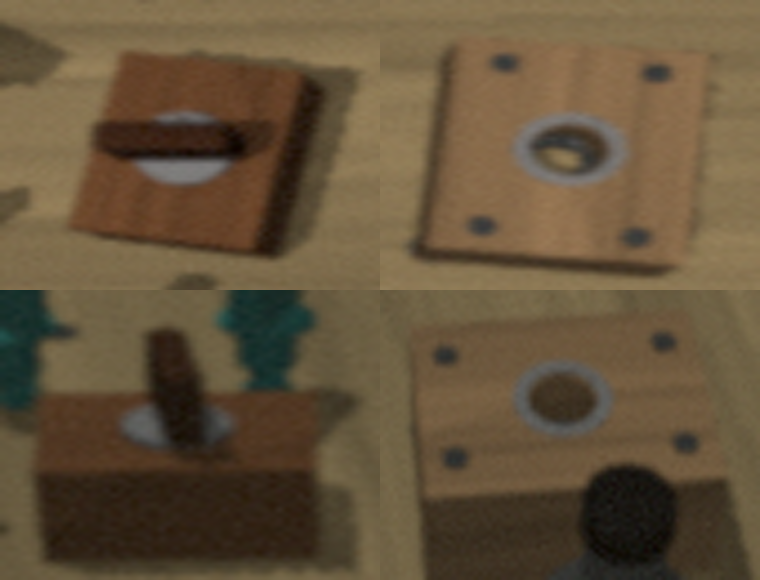

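The crops show the handle bar lying along y, within about 0.5°. The bore ring centres are at about (354.7,221.0) in the top picture and (290.9,274.2) in the side picture.

Run:
```python
from h import *
from scipy.spatial.transform import Rotation as R
print(ray("top",354.7,221.0,.065),ray("side",290.9,274.2,.065))
for n,u,v,z in(("flask",437,220,.2),("mug",238,145,.092)):print(n,ray("top",u,v,z))
s=bot.observe();M=R.from_rotvec(s["ee_rot"]).as_matrix()
print(np.degrees(np.arctan2(M[1,1],M[0,1])),M[:,2],s["tool_pos"])
```

```text
[ 0.52062786 -0.25084731  0.065     ] [ 0.5226235  -0.24862101  0.065     ]
flask [ 0.50012844 -0.41105383  0.2       ]
mug [0.70801655 0.04110899 0.092     ]
-69.43769673022122 [-0.00101736  0.00225504 -0.99999694] [ 0.22791193 -0.60779576  0.22997648]
```

step_arm --rows '[10, 32, 0, 0, 0, 7, -1, 22, 64, 0, 0, 0, 14, -1, 34, 96, 0, 0, 0, 21, -1, 46, 128, 0, 0, 0, 28, -1, 58, 160, 0, 0, 0, 35, -1, 70, 192, 0, 0, 0, 42, -1, 82, 224, 0, 0, 0, 49, -1, 94, 256, 0, 0, 0, 56, -1, 106, 288, 0, 0, 0, 63, -1, 118, 320, 0, 0, 0, 69.4, -1]'

```text
time_s: 0.93
tool_pos: [0.3461, -0.2868, 0.2309]
ee_rot: [-2.216, -2.226, 0.0]
force: [0.7, 0.5, -0.0]
width: 1.001
finger_force: 0.0
```

step_arm --rows '[12, 40, 0, 0, 0, 0, -1, 24, 80, 0, 0, 0, 0, -1, 36, 120, 0, 0, 0, 0, -1, 49, 160, 0, 0, 0, 0, -1, 61, 200, 0, 0, 0, 0, -1, 74, 240, 0, 0, 0, 0, -1, 86, 280, 0, 0, 0, 0, -1, 98, 320, 0, 0, 0, 0, -1, 111, 360, 0, 0, 0, 0, -1, 123, 400, 0, 0, 0, 0, -1]'

```text
time_s: 1.77
tool_pos: [0.4687, 0.1112, 0.2312]
ee_rot: [2.222, 2.22, -0.001]
force: [1.2, -0.2, 1.1]
width: 0.998
finger_force: 0.0
```

step_arm --rows '[12, 34, 0, 0, 0, 0, -1, 24.7, 68, 0, 0, 0, 0, -1, 24.7, 68, -20, 0, 0, 0, -1, 24.7, 68, -50, 0, 0, 0, -1, 24.7, 68, -80, 0, 0, 0, -1, 24.7, 68, -80, 0, 0, 0, -1, 24.7, 68, -80, 0, 0, 0, -1]'

```text
time_s: 2.35
tool_pos: [0.4915, 0.1768, 0.1495]
ee_rot: [-2.22, -2.219, 0.007]
force: [1.1, -0.2, 0.4]
width: 1.0
finger_force: 0.0
```

Run:
```python
from h import *
s=bot.observe();print({k:np.round(s[k],4) for k in("tool_pos","ee_rot","q","force","ft_torque")})
a,_=bot.capture("side");b,_=bot.capture("top")
f=lambda p,x,y,w,h:cv2.resize(p[y:y+h,x:x+w],(400,400))
cv2.imwrite("pics/c2.png",np.hstack([f(a,195,100,100,100),f(b,130,180,100,100)]))
```

```text
{'tool_pos': array([0.4915, 0.1768, 0.1495]), 'ee_rot': array([-2.2199, -2.2188,  0.0071]), 'q': array([ 0.251 ,  0.3392, -0.7735,  1.9433,  0.2828,  0.9753, -0.6565]), 'force': array([ 1.1376, -0.2305,  0.3988]), 'ft_torque': array([0.0012, 0.0091, 0.0188])}
```

View pics/c2.png

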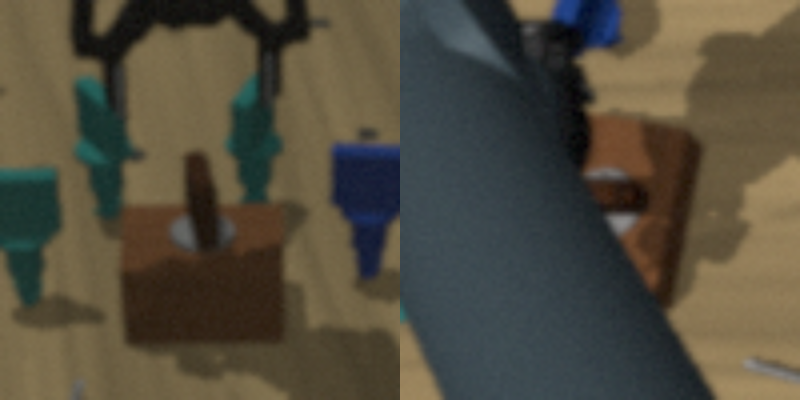

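Both views show the gripper straddling the handle, with the fingers clear of the decoys. I'm correcting about 2 mm in x and 4 mm in y, then descending and gripping.

step_arm --rows '[2, 3.5, 0, 0, 0, 0, -1, 2, 3.5, -20, 0, 0, 0, -1, 2, 3.5, -40, 0, 0, 0, -1, 2, 3.5, -60, 0, 0, 0, -1, 2, 3.5, -74, 0, 0, 0, -1, 2, 3.5, -74, 0, 0, 0, -1, 2, 3.5, -74, 0, 0, 0, -1]'

```text
time_s: 3.03
tool_pos: [0.4958, 0.1814, 0.0777]
ee_rot: [-2.222, -2.22, -0.001]
force: [0.8, -0.6, -0.5]
width: 1.002
finger_force: 0.0
```

step_arm --rows '[0, 0, 0, 0, 0, 0, 0.3, 0, 0, 0, 0, 0, 0, 0.5, 0, 0, 0, 0, 0, 0, 0.7, 0, 0, 0, 0, 0, 0, 0.8, 0, 0, 0, 0, 0, 0, 0.9, 0, 0, 0, 0, 0, 0, 1, 0, 0, 0, 0, 0, 0, 1, 0, 0, 0, 0, 0, 0, 1, 0, 0, 0, 0, 0, 0, 1]' --force 40

```text
time_s: 3.78
tool_pos: [0.4956, 0.1812, 0.0777]
ee_rot: [2.222, 2.22, 0.0]
force: [-0.9, -0.6, 4.7]
width: 0.185
finger_force: 40.3
```

step_arm --rows '[0, 0, 5, 0, 0, 0, 1, 0, 0, 20, 0, 0, 0, 1, 0, 0, 40, 0, 0, 0, 1, 0, 0, 60, 0, 0, 0, 1, 0, 0, 80, 0, 0, 0, 1, 0, 0, 95, 0, 0, 0, 1, 0, -20, 95, 0, 0, 0, 1, 0, -50, 95, 0, 0, 0, 1, 2, -80, 95, 0, 0, 0, 1, 4, -110, 95, 0, 0, 0, 1]'

```text
time_s: 4.62
tool_pos: [0.4981, 0.07, 0.1715]
ee_rot: [-2.22, -2.222, 0.002]
force: [0.1, 0.6, -2.8]
width: 0.182
finger_force: 39.3
```

step_arm --rows '[2, -35, 0, 0, 0, -4, 1, 4, -70, 0, 0, 0, -8, 1, 6, -105, 0, 0, 0, -12, 1, 8, -140, 0, 0, 0, -16, 1, 10, -175, 0, 0, 0, -20, 1, 12, -210, 0, 0, 0, -24, 1, 14, -245, 0, 0, 0, -28, 1, 18, -280, 0, 0, 0, -32, 1, 20, -305, 0, 0, 0, -36, 1, 22, -321, 0, 0, 0, -40, 1]'

```text
time_s: 5.45
tool_pos: [0.5194, -0.2547, 0.1709]
ee_rot: [-2.853, -1.314, 0.004]
force: [0.2, -0.7, -2.6]
width: 0.184
finger_force: 39.4
```

step_arm --rows '[0, 0, 0, 0, 0, 0, 1, 0, 0, 0, 0, 0, 0, 1, 0, 0, 0, 0, 0, 0, 1]'

```text
time_s: 5.7
tool_pos: [0.5208, -0.248, 0.1713]
ee_rot: [-2.844, -1.329, 0.001]
force: [0.1, 0.3, -3.2]
width: 0.184
finger_force: 39.4
```

Run:
```python
from h import *
s=bot.observe();print({k:np.round(s[k],4) for k in("tool_pos","ee_rot","q","force","ft_torque","width")})
a,d=bot.capture("side");b,_=bot.capture("top");np.savez("s3.npz",p=a,d=d)
f=lambda p,x,y,w,h:cv2.resize(p[y:y+h,x:x+w],(400,520),interpolation=cv2.INTER_CUBIC)
cv2.imwrite("pics/c3.png",np.hstack([f(a,240,190,100,130),f(b,310,160,100,130)]))
```

```text
{'tool_pos': array([ 0.5208, -0.248 ,  0.1713]), 'ee_rot': array([-2.8437e+00, -1.3287e+00,  1.0000e-03]), 'q': array([ 0.7594,  0.3486, -0.4586,  1.8122,  0.1761,  1.0238, -0.4643]), 'force': array([ 0.1106,  0.3078, -3.1916]), 'ft_torque': array([ 0.0478,  0.0227, -0.0655]), 'width': np.float64(0.1836)}
```

View pics/c3.png

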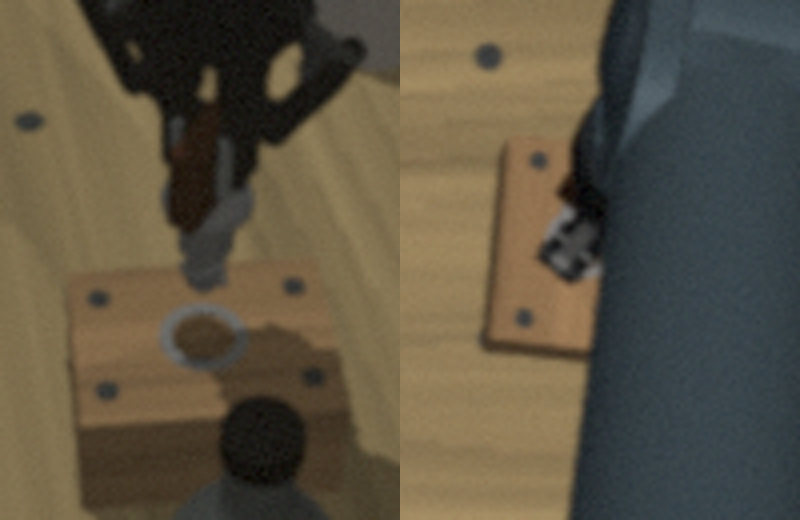

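The side view shows the screw held above the bore, its tip at about pixel (291,261) and the bore at about (290.8,274). Next I'll compare these with the projections.

Run:
```python
from h import *
c=bot.camera_params("side");K=c["mtx"];E=c["extrinsics"]
for n,p in(("tip",(.5208,-.248,.1006)),("flange",(.5208,-.248,.158)),("bar",(.5208,-.248,.1836)),("mouth",(.5217,-.2495,.065))):
    q=E[:3,:3]@p+E[:3,3];print(n,K[0,0]*q[0]/-q[2]+K[0,2],-K[1,1]*q[1]/-q[2]+K[1,2])
p=np.load("s3.npz")["p"][190:320,240:340]
cv2.imwrite("pics/c4.png",cv2.resize(p[15:95,15:85],(700,800)[::1],interpolation=cv2.INTER_CUBIC)[:600])
```

```text
tip 290.53812003441936 261.70470879936084
flange 291.5883643934506 240.21990631685787
bar 292.0888677895291 229.98113044141516
mouth 290.5440284446124 274.5968371756304
```

View pics/c4.png

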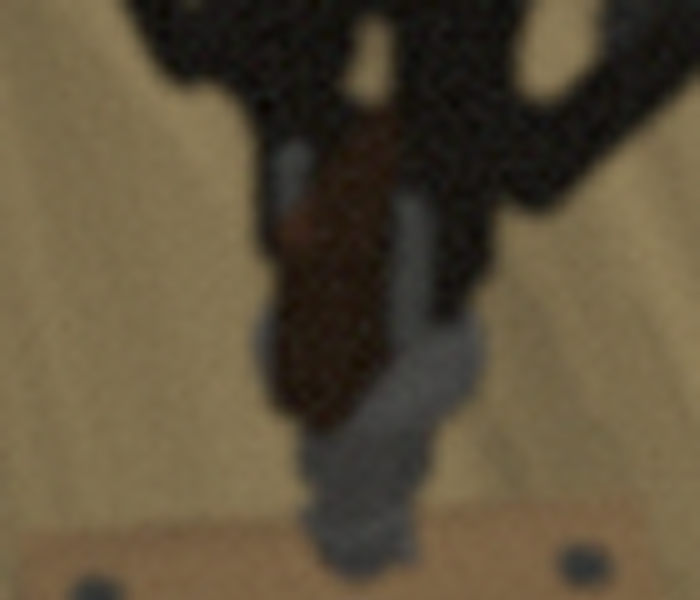

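The screw is upright and within about 1 mm of the bore axis. I'm lowering it carefully.

step_arm --rows '[0.6, -1.2, -10, 0, 0, 0, 1, 0.6, -1.2, -20, 0, 0, 0, 1, 0.6, -1.2, -28, 0, 0, 0, 1, 0.6, -1.2, -33, 0, 0, 0, 1, 0.6, -1.2, -36, 0, 0, 0, 1, 0.6, -1.2, -39, 0, 0, 0, 1, 0.6, -1.2, -41, 0, 0, 0, 1, 0.6, -1.2, -41, 0, 0, 0, 1]' --force 25

```text
time_s: 6.47
tool_pos: [0.5219, -0.251, 0.1309]
ee_rot: [-2.847, -1.326, 0.0]
force: [-0.2, 0.2, -3.3]
width: 0.186
finger_force: 39.4
```

step_arm --rows '[0, 0, -2, 0, 0, 0, 1, 0, 0, -4, 0, 0, 0, 1, 0, 0, -6, 0, 0, 0, 1, 0, 0, -8, 0, 0, 0, 1, 0, 0, -8, 0, 0, 0, 1]'

```text
time_s: 6.88
tool_pos: [0.5217, -0.251, 0.1228]
ee_rot: [-2.847, -1.326, 0.001]
force: [-0.2, -0.2, -1.8]
width: 0.18
finger_force: 39.4
```

step_arm --rows '[0, 1.5, 0, 0, 0, 0, 1, 0, 1.5, -2, 0, 0, 0, 1, 0, 1.5, -4, 0, 0, 0, 1, 0, 1.5, -6, 0, 0, 0, 1, 0, 1.5, -8, 0, 0, 0, 1, 0, 1.5, -10, 0, 0, 0, 1, 0, 1.5, -10, 0, 0, 0, 1]'

```text
time_s: 7.47
tool_pos: [0.5216, -0.2494, 0.1126]
ee_rot: [-2.847, -1.326, 0.001]
force: [0.5, 1.1, -2.7]
width: 0.183
finger_force: 39.4
```

step_arm --rows '[0, 0, -3, 0, 0, 0, 1, 0, 0, -6, 0, 0, 0, 1, 0, 0, -9, 0, 0, 0, 1, 0, 0, -11, 0, 0, 0, 1, 0, 0, -11, 0, 0, 0, 1]'

```text
time_s: 7.88
tool_pos: [0.5215, -0.2494, 0.1015]
ee_rot: [-2.847, -1.326, 0.001]
force: [0.8, -0.0, -3.4]
width: 0.185
finger_force: 39.4
```

```bash
cat > st.py <<'E'
from h import *
from scipy.spatial.transform import Rotation as R
s=bot.observe();M=R.from_rotvec(s["ee_rot"]).as_matrix()
print("t",round(s["time_s"],2),"yaw",round(np.degrees(np.arctan2(M[1,1],M[0,1])),1),"q7",round(s["q"][6],2),"pos",np.round(s["tool_pos"],4),"F",np.round(s["force"],1),"T",np.round(s["ft_torque"],2),"gap mm",round(s["width"]*85,1),s["finger_force"])
E
python3 st.py
```

```text
t 7.88 yaw -40.0 q7 -0.51 pos [ 0.5215 -0.2494  0.1015] F [ 0.8 -0.  -3.4] T [-0.01  0.   -0.02] gap mm 15.7 39.391257762908936
```

step_arm --rows '[0, 0, -1, 0, 0, 0, 1, 0, 0, -2, 0, 0, 0, 1, 0, 0, -2.5, 0, 0, 0, 1, 0, 0, -2.5, 0, 0, 0, 1]'

```text
time_s: 8.22
tool_pos: [0.5223, -0.2496, 0.1001]
ee_rot: [2.847, 1.327, 0.001]
force: [0.8, -0.5, -1.9]
width: 0.179
finger_force: 39.7
```

step_arm --rows '[0, 0, -0.7, 0, 0, 0, 1, 0, 0, -1.2, 0, 0, 0, 1, 0, 0, -1.2, 0, 0, 0, 1]'

```text
time_s: 8.47
tool_pos: [0.5225, -0.2497, 0.0995]
ee_rot: [2.847, 1.326, 0.001]
force: [-1.5, 0.5, 3.1]
width: 0.18
finger_force: 40.3
```

```bash
python3 st.py
```

```text
t 8.47 yaw -40.0 q7 -0.51 pos [ 0.5225 -0.2497  0.0995] F [-1.5  0.5  3.1] T [ 0.16  0.43 -0.01] gap mm 15.3 40.34419655799866
```

Contact is light, a few newtons, at about the level of the thread face. I'm loosening the fingers so the screw rests on its own.

step_arm --rows '[0, 0, 0, 0, 0, 0, 0.57, 0, 0, 0, 0, 0, 0, 0.57, 0, 0, 0, 0, 0, 0, 0.57, 0, 0, 0, 0, 0, 0, 0.57]' --force 20

```text
time_s: 8.8
tool_pos: [0.5221, -0.2496, 0.0985]
ee_rot: [2.848, 1.327, 0.0]
force: [-0.4, -0.1, 0.1]
width: 0.214
finger_force: 0.1
```

```bash
cat >> st.py <<'E'
# handle/flange in view: points of the side cloud near the bore axis
p,d=bot.capture("side");P=cloud("side",d)
r=np.hypot(P[...,0]-.5217,P[...,1]+.2495)
hsv=cv2.cvtColor(p,cv2.COLOR_BGR2HSV)
np.savez("last.npz",p=p,d=d)
import sys
if len(sys.argv)>1:
    cv2.imwrite("pics/"+sys.argv[1],cv2.resize(p[200:300,240:340],(600,600),interpolation=cv2.INTER_CUBIC))
E
python3 st.py d1.png
```

```text
t 8.8 yaw -40.0 q7 -0.51 pos [ 0.5221 -0.2496  0.0985] F [-0.4 -0.1  0.1] T [ 0.03  0.05 -0.02] gap mm 18.2 0.1468355068936944
```

View pics/d1.png

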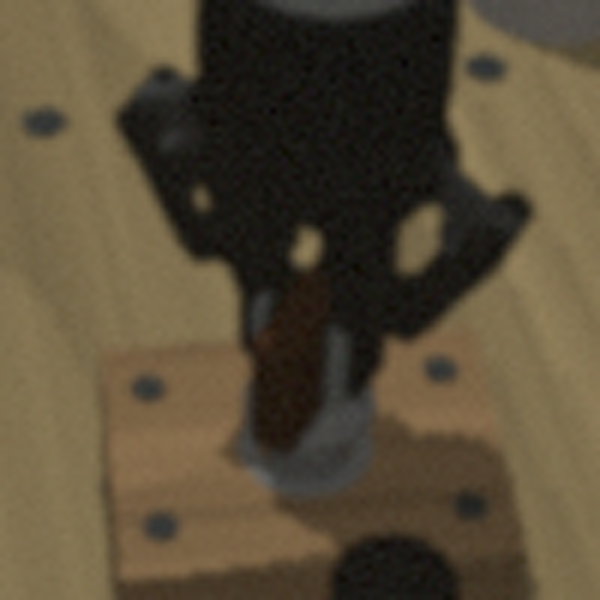

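The side view shows the loosened screw standing with its flange visible, bottom edge near pixel row 282.5. I'll add an automatic flange-height readout.

```bash
cat >> st.py <<'E'
c=bot.camera_params("side");K=c["mtx"];E=c["extrinsics"]
t=np.linspace(0,2*np.pi,90)
def brow(h):
    q=np.c_[.5217+.022*np.cos(t),-.2495+.022*np.sin(t),0*t+.065+h]@E[:3,:3].T+E[:3,3]
    return (K[1,1]*q[:,1]/q[:,2]+K[1,2]).max()
S=hsv[262:305,288:296,1].astype(float).mean(1);S=cv2.GaussianBlur(S[:,None],(1,3),0)[:,0]
print("sat",S.round().astype(int).tolist())
hs=np.arange(0,.022,.001); print({int(h*1000):round(brow(h),1) for h in hs[::4]})
e=262+np.argmax(np.diff(S))+.5; print("edge row",e,"h mm",round(np.interp(-e,[-brow(h) for h in hs],hs)*1000,1))
E
python3 st.py
```

```text
t 8.85 yaw -40.0 q7 -0.51 pos [ 0.5221 -0.2496  0.0985] F [ 0.7 -0.1  0.2] T [-0.01  0.03 -0.04] gap mm 18.1 0.14570288825780153
sat [94, 93, 96, 100, 97, 95, 92, 82, 67, 51, 42, 35, 26, 20, 16, 14, 13, 12, 13, 26, 55, 89, 108, 111, 112, 112, 112, 112, 112, 111, 112, 112, 112, 111, 110, 111, 112, 114, 117, 116, 113, 111, 110]
{0: np.float64(283.2), 4: np.float64(281.8), 8: np.float64(280.5), 12: np.float64(279.1), 16: np.float64(277.7), 20: np.float64(276.3)}
edge row 282.5 h mm 2.0
```

Run:
```python
from h import *
d=np.load("last.npz")["d"];P=cloud("side",d)
for u in(283,286,292,296,298,300):print(u,[(v,*(P[v,u-1:u+2].mean(0)*1000).round().astype(int)) for v in range(262,286,2)])
```

```text
283 [(262, np.int64(501), np.int64(-267), np.int64(124)), (264, np.int64(501), np.int64(-267), np.int64(119)), (266, np.int64(501), np.int64(-267), np.int64(113)), (268, np.int64(501), np.int64(-268), np.int64(108)), (270, np.int64(502), np.int64(-268), np.int64(103)), (272, np.int64(502), np.int64(-268), np.int64(97)), (274, np.int64(506), np.int64(-251), np.int64(72)), (276, np.int64(507), np.int64(-247), np.int64(62)), (278, np.int64(505), np.int64(-256), np.int64(66)), (280, np.int64(504), np.int64(-260), np.int64(65)), (282, np.int64(503), np.int64(-266), np.int64(66)), (284, np.int64(502), np.int64(-271), np.int64(66))]
286 [(262, np.int64(506), np.int64(-272), np.int64(127)), (264, np.int64(506), np.int64(-272), np.int64(122)), (266, np.int64(506), np.int64(-271), np.int64(116)), (268, np.int64(507), np.int64(-271), np.int64(110)), (270, np.int64(507), np.int64(-271), np.int64(105)), (272, np.int64(507), np.int64(-271), np.int64(99)), (274, np.int64(507), np.int64(-272), np.int64(95)), (276, np.int64(511), np.int64(-255), np.int64(69)), (278, np.int64(512), np.int64(-254), np.
[... 1995 characters left out ...]
), np.int64(67)), (284, np.int64(530), np.int64(-276), np.int64(66))]
300 [(262, np.int64(534), np.int64(-267), np.int64(117)), (264, np.int64(535), np.int64(-266), np.int64(111)), (266, np.int64(538), np.int64(-257), np.int64(95)), (268, np.int64(538), np.int64(-258), np.int64(90)), (270, np.int64(536), np.int64(-263), np.int64(90)), (272, np.int64(538), np.int64(-259), np.int64(80)), (274, np.int64(540), np.int64(-254), np.int64(68)), (276, np.int64(539), np.int64(-257), np.int64(66)), (278, np.int64(538), np.int64(-262), np.int64(66)), (280, np.int64(537), np.int64(-267), np.int64(66)), (282, np.int64(535), np.int64(-272), np.int64(66)), (284, np.int64(534), np.int64(-277), np.int64(66))]
```

Depth gives the flange clearly: its underside is about 18 mm above the mouth, so it is resting on the face or near the ridge. I'm turning it gently anticlockwise with loose fingers, in small steps with a height check after each.

```bash
cat > st.py <<'E'
from h import *
from scipy.spatial.transform import Rotation as R
s=bot.observe();M=R.from_rotvec(s["ee_rot"]).as_matrix()
print("t",round(s["time_s"],2),"yaw",round(np.degrees(np.arctan2(M[1,1],M[0,1])),1),"q7",round(s["q"][6],2),"pos",np.round(s["tool_pos"],4),"F",np.round(s["force"],1),"Tz",np.round(s["ft_torque"],2),"gap",round(s["width"]*85,1),round(s["finger_force"],1))
p,d=bot.capture("side");P=cloud("side",d)
r=np.hypot(P[...,0]-.5217,P[...,1]+.2495)
stop=np.median(P[...,2][(r>.027)&(r<.045)&(abs(P[...,2]-.065)<.004)])
z=P[...,2][(r<.0225)&(P[...,2]<.1)]-stop
H=np.histogram(z*1000,np.arange(2.5,32,1));k=np.argmax(H[0]);c=H[1][k]+.5
zz=z[abs(z*1000-c)<1.5]
print("flange underside above mouth mm",round(np.median(zz)*1000-5,1),"n",len(zz),H[0].tolist())
E
python3 st.py
```

```text
t 8.9 yaw -40.0 q7 -0.51 pos [ 0.5221 -0.2496  0.0985] F [ 0.2  0.1 -0.5] Tz [0.03 0.02 0.05] gap 18.3 0.1
flange underside above mouth mm 19.0 n 60 [8, 3, 7, 1, 5, 1, 1, 2, 0, 0, 0, 0, 0, 0, 0, 0, 1, 8, 5, 10, 18, 31, 11, 9, 2, 1, 2, 0, 2]
```

step_arm --rows '[0, 0, 0, 0, 0, 3.5, 0.57, 0, 0, 0, 0, 0, 7, 0.57, 0, 0, 0, 0, 0, 10, 0.57, 0, 0, 0, 0, 0, 10, 0.57]'

```text
time_s: 9.28
tool_pos: [0.5222, -0.2498, 0.0986]
ee_rot: [2.721, 1.57, 0.0]
force: [0.8, 0.1, -0.6]
width: 0.214
finger_force: 0.0
```

```bash
python3 st.py
```

```text
t 9.28 yaw -30.0 q7 -0.35 pos [ 0.5222 -0.2498  0.0986] F [ 0.8  0.1 -0.6] Tz [ 0.06 -0.04  0.04] gap 18.2 0.0
flange underside above mouth mm 19.6 n 59 [10, 8, 4, 1, 4, 3, 1, 2, 0, 0, 0, 0, 0, 0, 0, 0, 2, 2, 8, 11, 15, 24, 25, 10, 1, 0, 3, 1, 1]
```

step_arm --rows '[0, 0, 0, 0, 0, 3.5, 0.57, 0, 0, 0, 0, 0, 7, 0.57, 0, 0, 0, 0, 0, 10, 0.57, 0, 0, 0, 0, 0, 10, 0.57]'

```text
time_s: 9.67
tool_pos: [0.5219, -0.2494, 0.0984]
ee_rot: [-2.574, -1.8, 0.0]
force: [-0.8, 0.5, 0.7]
width: 0.217
finger_force: 0.2
```

```bash
python3 st.py
```

```text
t 9.67 yaw -20.1 q7 -0.19 pos [ 0.5219 -0.2494  0.0984] F [-0.8  0.5  0.7] Tz [0.06 0.09 0.03] gap 18.4 0.2
flange underside above mouth mm 19.1 n 80 [9, 5, 6, 3, 1, 3, 3, 1, 0, 0, 0, 0, 0, 0, 0, 0, 2, 1, 4, 12, 19, 40, 21, 9, 3, 1, 0, 2, 1]
```

step_arm --rows '[0, 0, 0, 0, 0, 3.5, 0.57, 0, 0, 0, 0, 0, 7, 0.57, 0, 0, 0, 0, 0, 7, 0.57]'

```text
time_s: 9.97
tool_pos: [0.5219, -0.2495, 0.0984]
ee_rot: [-2.46, -1.954, 0.0]
force: [-0.8, -0.5, -0.0]
width: 0.22
finger_force: 0.0
```

```bash
python3 st.py
```

```text
t 9.97 yaw -13.1 q7 -0.08 pos [ 0.5219 -0.2495  0.0984] F [-0.8 -0.5 -0. ] Tz [ 0.05  0.09 -0.01] gap 18.7 0.0
flange underside above mouth mm 16.7 n 83 [9, 5, 2, 2, 1, 1, 0, 0, 0, 0, 0, 0, 0, 1, 2, 6, 3, 19, 33, 34, 16, 4, 2, 0, 0, 0, 0, 0, 0]
```

The flange fell from about 19.3 to 16.7 mm, so the lugs came off the ridge onto the flat face. The next gap should be well over 100° on. I'm continuing with height checks.

step_arm --rows '[0, 0, 0, 0, 0, 4, 0.57, 0, 0, 0, 0, 0, 8, 0.57, 0, 0, 0, 0, 0, 12, 0.57, 0, 0, 0, 0, 0, 16, 0.57]'

```text
time_s: 10.35
tool_pos: [0.5222, -0.2498, 0.0986]
ee_rot: [2.163, 2.278, -0.0]
force: [-0.5, -0.2, 0.6]
width: 0.212
finger_force: 0.7
```

```bash
python3 st.py
```

```text
t 10.35 yaw 3.0 q7 0.17 pos [ 0.5222 -0.2498  0.0986] F [-0.5 -0.2  0.6] Tz [-0.08  0.05 -0.01] gap 18.0 0.7
flange underside above mouth mm 16.2 n 60 [7, 4, 3, 2, 1, 6, 4, 1, 1, 0, 0, 0, 0, 0, 0, 2, 5, 14, 26, 20, 14, 10, 1, 1, 1, 0, 1, 2, 2]
```

step_arm --rows '[0, 0, 0, 0, 0, 4, 0.57, 0, 0, 0, 0, 0, 8, 0.57, 0, 0, 0, 0, 0, 12, 0.57, 0, 0, 0, 0, 0, 16, 0.57]'

```text
time_s: 10.73
tool_pos: [0.5222, -0.2497, 0.0986]
ee_rot: [1.826, 2.556, -0.0]
force: [-0.4, -0.1, -0.2]
width: 0.213
finger_force: 0.8
```

```bash
python3 st.py
```

```text
t 10.73 yaw 18.9 q7 0.42 pos [ 0.5222 -0.2497  0.0986] F [-0.4 -0.1 -0.2] Tz [-0.02  0.03  0.03] gap 18.1 0.8
flange underside above mouth mm 16.3 n 57 [9, 6, 4, 5, 4, 4, 1, 3, 0, 0, 0, 0, 0, 0, 1, 2, 5, 12, 25, 20, 17, 8, 2, 0, 1, 4, 2, 1, 0]
```

step_arm --rows '[0, 0, 0, 0, 0, 4, 0.57, 0, 0, 0, 0, 0, 8, 0.57, 0, 0, 0, 0, 0, 12, 0.57, 0, 0, 0, 0, 0, 16, 0.57]'

```text
time_s: 11.12
tool_pos: [0.5222, -0.2497, 0.0986]
ee_rot: [1.453, 2.785, -0.0]
force: [0.0, 0.1, 0.0]
width: 0.215
finger_force: 0.9
```

```bash
python3 st.py
```

```text
t 11.12 yaw 34.9 q7 0.67 pos [ 0.5222 -0.2497  0.0986] F [0.  0.1 0. ] Tz [ 0.01 -0.04 -0.05] gap 18.3 0.9
flange underside above mouth mm 16.1 n 63 [9, 7, 3, 5, 1, 6, 5, 0, 0, 0, 0, 0, 0, 1, 1, 2, 4, 18, 23, 22, 13, 9, 0, 3, 2, 0, 1, 5, 2]
```

step_arm --rows '[0, 0, 0, 0, 0, 4, 0.57, 0, 0, 0, 0, 0, 8, 0.57, 0, 0, 0, 0, 0, 12, 0.57, 0, 0, 0, 0, 0, 16, 0.57]'

```text
time_s: 11.5
tool_pos: [0.5222, -0.2497, 0.0986]
ee_rot: [1.052, 2.96, -0.0]
force: [0.7, 0.7, -0.6]
width: 0.215
finger_force: 0.8
```

```bash
python3 st.py
```

```text
t 11.5 yaw 50.8 q7 0.92 pos [ 0.5222 -0.2497  0.0986] F [ 0.7  0.7 -0.6] Tz [-0.04 -0.02  0.02] gap 18.2 0.8
flange underside above mouth mm 16.1 n 65 [7, 6, 6, 4, 2, 1, 2, 0, 0, 0, 0, 0, 0, 0, 0, 8, 7, 16, 29, 20, 23, 7, 4, 4, 4, 2, 4, 2, 4]
```

step_arm --rows '[0, 0, 0, 0, 0, 4, 0.57, 0, 0, 0, 0, 0, 8, 0.57, 0, 0, 0, 0, 0, 12, 0.57, 0, 0, 0, 0, 0, 15, 0.57]'

```text
time_s: 11.88
tool_pos: [0.5223, -0.2495, 0.0986]
ee_rot: [0.658, 3.071, 0.0]
force: [-0.2, 0.4, -0.0]
width: 0.219
finger_force: 1.1
```

```bash
python3 st.py
```

```text
t 11.88 yaw 65.8 q7 1.16 pos [ 0.5223 -0.2495  0.0986] F [-0.2  0.4 -0. ] Tz [ 0.07 -0.06 -0.05] gap 18.6 1.1
flange underside above mouth mm 16.9 n 74 [5, 3, 5, 6, 2, 1, 1, 0, 0, 0, 0, 0, 0, 0, 1, 7, 12, 15, 23, 34, 17, 8, 4, 5, 3, 6, 2, 2, 4]
```

step_arm --rows '[0, 0, 0, 0, 0, 4, 0.57, 0, 0, 0, 0, 0, 8, 0.57, 0, 0, 0, 0, 0, 12, 0.57, 0, 0, 0, 0, 0, 15, 0.57]'

```text
time_s: 12.27
tool_pos: [0.5223, -0.2494, 0.0986]
ee_rot: [0.252, 3.131, 0.0]
force: [0.1, 0.2, -0.2]
width: 0.216
finger_force: 0.9
```

```bash
python3 st.py
```

```text
t 12.27 yaw 80.8 q7 1.39 pos [ 0.5223 -0.2494  0.0986] F [ 0.1  0.2 -0.2] Tz [ 0.07 -0.05  0.02] gap 18.4 0.9
flange underside above mouth mm 16.9 n 69 [6, 6, 1, 3, 2, 2, 0, 0, 0, 0, 0, 0, 1, 0, 1, 4, 14, 18, 24, 28, 17, 12, 6, 3, 5, 5, 4, 4, 5]
```

Still on the face. The gap is getting close, so I'm taking smaller steps and checking each one.

step_arm --rows '[0, 0, 0, 0, 0, 4, 0.57, 0, 0, 0, 0, 0, 8, 0.57, 0, 0, 0, 0, 0, 10, 0.57, 0, 0, 0, 0, 0, 10, 0.57]'

```text
time_s: 12.65
tool_pos: [0.5222, -0.2495, 0.0986]
ee_rot: [-0.02, 3.141, 0.0]
force: [0.3, 0.5, 0.4]
width: 0.215
finger_force: 0.2
```

```bash
python3 st.py
```

```text
t 12.65 yaw 90.7 q7 1.54 pos [ 0.5222 -0.2495  0.0986] F [0.3 0.5 0.4] Tz [ 0.07 -0.06 -0.04] gap 18.2 0.2
flange underside above mouth mm 16.7 n 74 [4, 3, 5, 0, 3, 0, 0, 0, 0, 0, 0, 0, 0, 1, 5, 1, 11, 22, 30, 32, 12, 9, 1, 5, 6, 2, 3, 6, 4]
```

step_arm --rows '[0, 0, 0, 0, 0, 3, 0.57, 0, 0, 0, 0, 0, 6, 0.57, 0, 0, 0, 0, 0, 8, 0.57, 0, 0, 0, 0, 0, 8, 0.57]'

```text
time_s: 13.03
tool_pos: [0.522, -0.2495, 0.0985]
ee_rot: [0.241, -3.132, -0.0]
force: [0.3, 0.0, 0.6]
width: 0.221
finger_force: 0.2
```

```bash
python3 st.py
```

```text
t 13.03 yaw 98.8 q7 1.67 pos [ 0.522  -0.2495  0.0985] F [0.3 0.  0.6] Tz [ 0.01 -0.11  0.04] gap 18.8 0.2
flange underside above mouth mm 16.1 n 78 [7, 4, 3, 2, 0, 0, 0, 0, 0, 0, 0, 0, 1, 1, 4, 6, 11, 16, 32, 30, 11, 8, 3, 3, 3, 4, 4, 2, 3]
```

step_arm --rows '[0, 0, 0, 0, 0, 3, 0.57, 0, 0, 0, 0, 0, 6, 0.57, 0, 0, 0, 0, 0, 8, 0.57, 0, 0, 0, 0, 0, 8, 0.57]'

```text
time_s: 13.42
tool_pos: [0.522, -0.2496, 0.0984]
ee_rot: [0.46, -3.108, -0.0]
force: [0.2, -1.0, 0.5]
width: 0.216
finger_force: 0.4
```

```bash
python3 st.py
```

```text
t 13.42 yaw 106.8 q7 1.79 pos [ 0.522  -0.2496  0.0984] F [ 0.2 -1.   0.5] Tz [ 0.02 -0.06 -0.08] gap 18.4 0.4
flange underside above mouth mm 16.8 n 67 [6, 4, 1, 2, 0, 0, 0, 0, 0, 0, 0, 0, 0, 1, 2, 5, 11, 18, 24, 25, 18, 9, 3, 2, 7, 3, 2, 1, 3]
```

step_arm --rows '[0, 0, 0, 0, 0, 3, 0.57, 0, 0, 0, 0, 0, 6, 0.57, 0, 0, 0, 0, 0, 8, 0.57, 0, 0, 0, 0, 0, 8, 0.57]'

```text
time_s: 13.8
tool_pos: [0.5219, -0.2496, 0.0984]
ee_rot: [0.676, -3.068, -0.0]
force: [0.2, 0.0, 0.2]
width: 0.213
finger_force: 0.1
```

```bash
python3 st.py
```

```text
t 13.8 yaw 114.9 q7 1.92 pos [ 0.5219 -0.2496  0.0984] F [0.2 0.  0.2] Tz [-0.   -0.01 -0.02] gap 18.1 0.1
flange underside above mouth mm 16.1 n 73 [4, 3, 3, 1, 0, 0, 0, 0, 0, 0, 0, 0, 0, 1, 3, 11, 13, 25, 27, 21, 9, 4, 1, 3, 3, 4, 1, 2, 5]
```

step_arm --rows '[0, 0, 0, 0, 0, 3, 0.57, 0, 0, 0, 0, 0, 6, 0.57, 0, 0, 0, 0, 0, 8, 0.57, 0, 0, 0, 0, 0, 8, 0.57]'

```text
time_s: 14.18
tool_pos: [0.5218, -0.2498, 0.0986]
ee_rot: [0.888, -3.013, 0.0]
force: [-0.3, 0.2, 0.1]
width: 0.216
finger_force: 0.1
```

```bash
python3 st.py
```

```text
t 14.18 yaw 122.9 q7 2.04 pos [ 0.5218 -0.2498  0.0986] F [-0.3  0.2  0.1] Tz [0.02 0.04 0.02] gap 18.4 0.1
flange underside above mouth mm 7.0 n 90 [0, 0, 0, 0, 3, 5, 6, 8, 25, 37, 28, 8, 4, 4, 7, 5, 2, 4, 3, 4, 2, 4, 2, 1, 3, 3, 2, 2, 2]
```

step_arm --rows '[0, 0, 0, 0, 0, 3, 0.57, 0, 0, 0, 0, 0, 6, 0.57, 0, 0, 0, 0, 0, 8, 0.57, 0, 0, 0, 0, 0, 8, 0.57]'

```text
time_s: 14.57
tool_pos: [0.5219, -0.2496, 0.0986]
ee_rot: [1.097, -2.944, -0.0]
force: [0.3, -0.2, 0.1]
width: 0.215
finger_force: 0.0
```

```bash
python3 st.py
```

```text
t 14.57 yaw 130.9 q7 2.16 pos [ 0.5219 -0.2496  0.0986] F [ 0.3 -0.2  0.1] Tz [-0.   -0.02 -0.01] gap 18.3 0.0
flange underside above mouth mm 6.9 n 77 [1, 1, 0, 0, 2, 3, 5, 10, 21, 32, 24, 13, 5, 0, 5, 4, 2, 2, 5, 2, 3, 3, 0, 4, 1, 3, 1, 4, 2]
```

It dropped: the flange went from 16 to 7 mm at yaw of about 120°. Now I'll lower the fingers a little and drive clockwise, checking as I go.

step_arm --rows '[0, 0, -4, 0, 0, -4, 0.57, 0, 0, -8, 0, 0, -8, 0.57, 0, 0, -8, 0, 0, -12, 0.57, 0, 0, -8, 0, 0, -16, 0.57, 0, 0, -8, 0, 0, -20, 0.57, 0, 0, -8, 0, 0, -24, 0.57]'

```text
time_s: 15.12
tool_pos: [0.5219, -0.2497, 0.0904]
ee_rot: [0.454, -3.108, 0.0]
force: [-0.0, -0.7, 0.8]
width: 0.215
finger_force: 0.6
```

```bash
python3 st.py
```

```text
t 15.12 yaw 106.6 q7 1.78 pos [ 0.5219 -0.2497  0.0904] F [-0.  -0.7  0.8] Tz [-0.02 -0.02  0.04] gap 18.2 0.6
flange underside above mouth mm 7.0 n 86 [0, 0, 0, 0, 1, 5, 6, 7, 27, 30, 29, 12, 4, 1, 2, 2, 6, 3, 0, 4, 3, 1, 1, 2, 7, 4, 1, 2, 4]
```

step_arm --rows '[0, 0, 0, 0, 0, -4, 0.57, 0, 0, 0, 0, 0, -8, 0.57, 0, 0, 0, 0, 0, -12, 0.57, 0, 0, 0, 0, 0, -16, 0.57, 0, 0, 0, 0, 0, -20, 0.57]'

```text
time_s: 15.58
tool_pos: [0.5222, -0.2498, 0.0907]
ee_rot: [0.089, 3.14, -0.001]
force: [-0.5, -0.4, -1.0]
width: 0.216
finger_force: 0.3
```

```bash
python3 st.py
```

```text
t 15.58 yaw 86.7 q7 1.48 pos [ 0.5222 -0.2498  0.0907] F [-0.5 -0.4 -1. ] Tz [-0.05 -0.06  0.02] gap 18.4 0.3
flange underside above mouth mm 6.1 n 82 [6, 0, 1, 0, 3, 5, 9, 24, 29, 29, 18, 7, 7, 5, 5, 6, 6, 3, 5, 3, 1, 2, 5, 6, 2, 9, 3, 3, 3]
```

step_arm --rows '[0, 0, 0, 0, 0, -4, 0.57, 0, 0, 0, 0, 0, -8, 0.57, 0, 0, 0, 0, 0, -12, 0.57, 0, 0, 0, 0, 0, -16, 0.57, 0, 0, 0, 0, 0, -20, 0.57]'

```text
time_s: 16.05
tool_pos: [0.5218, -0.2496, 0.0905]
ee_rot: [-0.631, -3.077, 0.0]
force: [-0.9, -0.2, 0.1]
width: 0.217
finger_force: 0.3
```

```bash
python3 st.py
```

```text
t 16.05 yaw 66.8 q7 1.17 pos [ 0.5218 -0.2496  0.0905] F [-0.9 -0.2  0.1] Tz [-0.09  0.02  0.03] gap 18.4 0.3
flange underside above mouth mm 5.0 n 81 [2, 2, 2, 5, 8, 15, 20, 33, 28, 14, 9, 8, 6, 8, 6, 5, 2, 4, 4, 2, 1, 9, 2, 3, 6, 5, 6, 5, 6]
```

step_arm --rows '[0, 0, 0, 0, 0, -4, 0.57, 0, 0, 0, 0, 0, -8, 0.57, 0, 0, 0, 0, 0, -12, 0.57, 0, 0, 0, 0, 0, -16, 0.57, 0, 0, 0, 0, 0, -20, 0.57]'

```text
time_s: 16.52
tool_pos: [0.5218, -0.2495, 0.0904]
ee_rot: [-1.153, -2.922, 0.0]
force: [-0.3, 0.7, -0.4]
width: 0.21
finger_force: 0.4
```

```bash
python3 st.py
```

```text
t 16.52 yaw 46.9 q7 0.86 pos [ 0.5218 -0.2495  0.0904] F [-0.3  0.7 -0.4] Tz [ 0.04  0.1  -0.02] gap 17.9 0.4
flange underside above mouth mm 3.8 n 79 [3, 2, 7, 10, 19, 31, 32, 16, 6, 8, 9, 6, 5, 4, 6, 4, 5, 2, 3, 2, 4, 4, 3, 5, 5, 3, 4, 4, 5]
```

step_arm --rows '[0, 0, 0, 0, 0, -4, 0.57, 0, 0, 0, 0, 0, -8, 0.57, 0, 0, 0, 0, 0, -12, 0.57, 0, 0, 0, 0, 0, -16, 0.57, 0, 0, 0, 0, 0, -20, 0.57]'

```text
time_s: 16.98
tool_pos: [0.5219, -0.2495, 0.0904]
ee_rot: [-1.642, -2.678, 0.0]
force: [0.7, -0.4, -1.2]
width: 0.218
finger_force: 0.4
```

```bash
python3 st.py
```

```text
t 16.98 yaw 27.0 q7 0.55 pos [ 0.5219 -0.2495  0.0904] F [ 0.7 -0.4 -1.2] Tz [ 0.01  0.   -0.01] gap 18.5 0.4
flange underside above mouth mm 1.9 n 73 [4, 8, 11, 25, 32, 16, 15, 8, 1, 5, 3, 1, 4, 1, 6, 4, 0, 3, 2, 2, 3, 4, 2, 0, 3, 3, 2, 1, 6]
```

step_arm --rows '[0, 0, 0, 0, 0, -4, 0.57, 0, 0, 0, 0, 0, -8, 0.57, 0, 0, 0, 0, 0, -12, 0.57, 0, 0, 0, 0, 0, -16, 0.57, 0, 0, 0, 0, 0, -16, 0.57]'

```text
time_s: 17.45
tool_pos: [0.5222, -0.2489, 0.0906]
ee_rot: [-1.995, -2.426, -0.0]
force: [0.3, 1.7, 0.4]
width: 0.219
finger_force: 0.3
```

```bash
python3 st.py
```

```text
t 17.45 yaw 11.1 q7 0.3 pos [ 0.5222 -0.2489  0.0906] F [0.3 1.7 0.4] Tz [0.06 0.02 0.02] gap 18.6 0.3
flange underside above mouth mm 0.8 n 75 [5, 14, 28, 33, 14, 5, 2, 2, 2, 4, 3, 4, 2, 1, 0, 5, 1, 2, 1, 2, 3, 1, 2, 1, 2, 2, 2, 1, 5]
```

step_arm --rows '[0, 0, 0, 0, 0, -3, 0.57, 0, 0, 0, 0, 0, -6, 0.57, 0, 0, 0, 0, 0, -9, 0.57, 0, 0, 0, 0, 0, -9, 0.57]'

```text
time_s: 17.83
tool_pos: [0.5223, -0.2491, 0.0907]
ee_rot: [2.179, 2.263, 0.001]
force: [0.1, 1.0, 0.9]
width: 0.217
finger_force: 0.6
```

```bash
python3 st.py
```

```text
t 17.83 yaw 2.1 q7 0.16 pos [ 0.5223 -0.2491  0.0907] F [0.1 1.  0.9] Tz [ 0.08  0.03 -0.02] gap 18.5 0.6
flange underside above mouth mm 0.3 n 73 [10, 8, 33, 32, 22, 3, 0, 2, 1, 2, 1, 3, 4, 0, 1, 2, 3, 0, 2, 0, 1, 2, 1, 2, 2, 3, 2, 3, 3]
```

step_arm --rows '[0, 0, 0, 0, 0, -3, 0.57, 0, 0, 0, 0, 0, -6, 0.57, 0, 0, 0, 0, 0, -6, 0.57]'

```text
time_s: 18.13
tool_pos: [0.5223, -0.2493, 0.0907]
ee_rot: [2.296, 2.145, 0.0]
force: [-0.4, 0.6, 0.5]
width: 0.216
finger_force: 0.6
```

```bash
python3 st.py
```

```text
t 18.13 yaw -3.9 q7 0.06 pos [ 0.5223 -0.2493  0.0907] F [-0.4  0.6  0.5] Tz [ 0.19 -0.07  0.04] gap 18.4 0.6
flange underside above mouth mm -0.1 n 83 [7, 25, 34, 24, 23, 3, 1, 0, 3, 1, 2, 2, 1, 0, 0, 1, 2, 1, 0, 0, 2, 0, 1, 0, 4, 2, 2, 0, 2]
```

step_arm --rows '[0, 0, 0, 0, 0, -3, 0.57, 0, 0, 0, 0, 0, -6, 0.57, 0, 0, 0, 0, 0, -6, 0.57]'

```text
time_s: 18.43
tool_pos: [0.5221, -0.2495, 0.0907]
ee_rot: [2.405, 2.021, 0.0]
force: [-0.2, 0.8, 0.4]
width: 0.216
finger_force: 0.6
```

```bash
for i in 1 2 3; do python3 st.py; done
```

```text
t 18.43 yaw -9.9 q7 -0.03 pos [ 0.5221 -0.2495  0.0907] F [-0.2  0.8  0.4] Tz [ 0.16 -0.01  0.02] gap 18.3 0.6
flange underside above mouth mm 0.2 n 91 [8, 24, 34, 33, 13, 4, 0, 1, 1, 0, 2, 1, 0, 1, 0, 2, 1, 1, 0, 1, 0, 1, 2, 2, 1, 3, 4, 0, 3]
t 18.48 yaw -9.8 q7 -0.03 pos [ 0.5221 -0.2495  0.0906] F [-0.5  0.5  0.2] Tz [ 0.15 -0.02  0.02] gap 18.5 0.6
flange underside above mouth mm 0.3 n 89 [14, 20, 36, 33, 12, 2, 3, 1, 2, 0, 0, 2, 0, 3, 0, 0, 0, 1, 1, 1, 2, 0, 1, 2, 1, 2, 4, 1, 1]
t 18.53 yaw -9.9 q7 -0.03 pos [ 0.522  -0.2496  0.0906] F [0.4 0.6 0.3] Tz [ 0.2  -0.02  0.02] gap 18.3 0.6
flange underside above mouth mm 0.7 n 84 [11, 23, 34, 36, 14, 3, 0, 2, 1, 0, 1, 0, 2, 0, 1, 1, 0, 0, 1, 2, 1, 0, 1, 3, 0, 0, 3, 3, 3]
```

step_arm --rows '[0, 0, 0, 0, 0, -3, 0.57, 0, 0, 0, 0, 0, -6, 0.57, 0, 0, 0, 0, 0, -6, 0.57]'

```text
time_s: 18.83
tool_pos: [0.5221, -0.2495, 0.0905]
ee_rot: [2.509, 1.891, 0.0]
force: [-0.2, 0.1, -0.2]
width: 0.217
finger_force: 0.6
```

```bash
for i in 1 2 3; do python3 st.py; done
```

```text
t 18.83 yaw -16.0 q7 -0.13 pos [ 0.5221 -0.2495  0.0905] F [-0.2  0.1 -0.2] Tz [ 0.12 -0.13 -0.04] gap 18.4 0.6
flange underside above mouth mm 0.2 n 99 [10, 18, 50, 31, 20, 5, 1, 0, 0, 1, 1, 0, 1, 0, 1, 0, 1, 1, 1, 0, 0, 1, 0, 1, 1, 1, 3, 3, 3]
t 18.88 yaw -15.9 q7 -0.13 pos [ 0.522  -0.2496  0.0905] F [0.5 1.1 0.3] Tz [ 0.16 -0.07  0.01] gap 18.2 0.6
flange underside above mouth mm -0.0 n 110 [9, 29, 47, 34, 16, 2, 1, 0, 0, 1, 1, 0, 1, 0, 1, 1, 0, 0, 1, 0, 1, 1, 0, 1, 3, 0, 0, 2, 5]
t 18.93 yaw -15.9 q7 -0.13 pos [ 0.522  -0.2496  0.0905] F [ 1.3  0.2 -0.5] Tz [ 0.16 -0.09  0.05] gap 18.4 0.6
flange underside above mouth mm 0.2 n 102 [7, 24, 41, 37, 19, 2, 0, 1, 0, 2, 0, 0, 0, 1, 0, 2, 0, 0, 1, 1, 0, 0, 1, 0, 3, 0, 3, 4, 2]
```

The height has stayed at its floor (about 0.2 mm, within noise) over the last 18° or so of turning, so the flange is home. Releasing and retreating.

step_arm --rows '[0, 0, 0, 0, 0, 2, 0.4, 0, 0, 0, 0, 0, 2, 0.1, 0, 0, 0, 0, 0, 2, -0.1, 0, 0, 0, 0, 0, 2, -0.1, 0, 0, 10, 0, 0, 2, -0.1, 0, 0, 30, 0, 0, 2, -0.1, 0, 0, 60, 0, 0, 2, -0.1, 0, 0, 95, 0, 0, 2, -0.1, 0, 0, 120, 0, 0, 2, -0.1, 0, 0, 120, 0, 0, 2, -0.1]'

```text
time_s: 19.82
tool_pos: [0.5267, -0.2509, 0.2184]
ee_rot: [2.467, 1.926, 0.009]
force: [1.5, 0.5, 1.1]
width: 0.552
finger_force: 0.0
```

```bash
python3 st.py
python3 - <<'E'
from h import *
p,d=bot.capture("side");P=cloud("side",d)
cv2.imwrite("pics/e.png",cv2.resize(p[100:400,140:440],(600,600)))
r=np.hypot(P[...,0]-.5217,P[...,1]+.2495)
rect(P,(r<.035)&(P[...,2]>.107)&(P[...,2]<.13),"handle top")
E
```

```text
t 19.82 yaw -14.0 q7 -0.02 pos [ 0.5267 -0.2509  0.2184] F [1.5 0.5 1.1] Tz [-0.01 -0.06 -0.  ] gap 46.9 0.0
flange underside above mouth mm 0.6 n 101 [19, 20, 44, 53, 4, 4, 1, 1, 1, 0, 0, 2, 0, 0, 3, 1, 0, 1, 1, 1, 2, 0, 0, 1, 0, 3, 1, 0, 0]
handle top 206 mean [ 519.6 -253.8  115.7] rect [ 520.5 -250.5] [57.  15.9] 81.9
```

View pics/e.png

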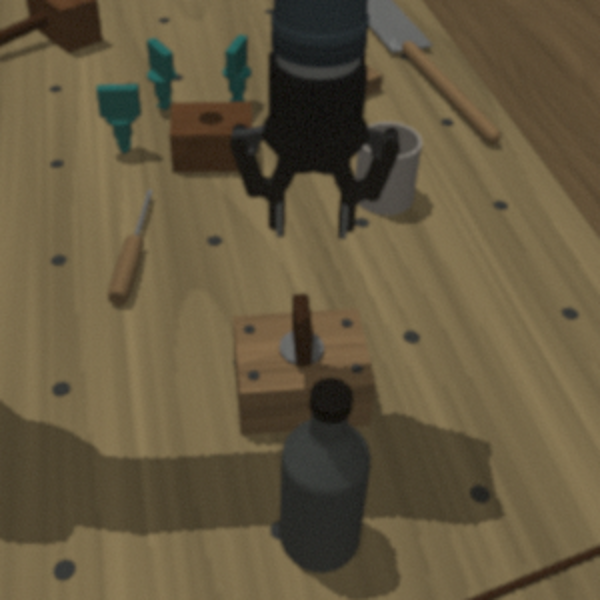

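The picture shows the screw upright in the stop, the gripper clear, and the other objects in place. I'll check the handle-top height once more against the parked reading.

Run:
```python
from h import *
def top(n,d,c,base):
    P=cloud(n,d);r=np.hypot(P[...,0]-c[0],P[...,1]-c[1]);Z=P[...,2]
    z=Z[(r<.025)&(Z>base+.035)&(Z<base+.07)]*1000
    b=np.median(Z[(r>.026)&(r<.038)&(abs(Z-base)<.005)])*1000
    H,e=np.histogram(z,np.arange(z.min(),z.max()+1,.5));H=np.convolve(H,[1]*4,"same");k=e[H.argmax()]
    m=np.median(z[abs(z-k)<2]);print(n,len(z),"handle top above block",round(m-b,2))
for n in("top","side"):top(n,np.load(n+"0.npz")["d"],(.4937,.1805),.062)
for i in range(3):
  for n in("top","side"):
    d=bot.capture(n)[1];top(n,d,(.5205,-.2505),.065)
```

```text
top 138 handle top above block 51.13
side 81 handle top above block 50.67
top 77 handle top above block 51.57
side 179 handle top above block 51.09
top 75 handle top above block 50.0
side 177 handle top above block 50.75
top 75 handle top above block 51.38
side 176 handle top above block 50.58
```

Parked, the handle top stood 51 mm above its block; it now stands 51 mm above the stop, so the flange is fully home.

```bash
python3 -c "
from bench import bot
print(bot.sign_off())"
```

```text
the job is handed in; nothing more can be done
None
```

The clamp screw is in the bench stop with its flange home (depth readings agree to about 1 mm); it dropped into the thread start on the anticlockwise turn, was driven clockwise without binding, and was released and handed in at about 20 s, with the mug, flask, screwdriver and offcut not touched.

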